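# Fit the suction tube on the bench extractor and switch it on

### The job

Take the longer square tube, the one with the round hole in its side, off its wooden stand, turn it so that the hole faces the same way as the spring button on the square stub of the grey bench extractor, and push it down over the stub until it sits on the collar and the button pops out through the hole. Then flip the extractor's toggle switch past its centre so that it snaps over to the side away from the robot. Let go of everything and leave the shorter tube and the other things on the bench where they are.

Things in the scene. Friction and masses are not known exactly. Their poses are not given: they have to be found in the camera images.
- tube_center (a point): Centre, half-way up, of the loose square aluminium suction tube with a dark rubber grip sleeve round its top 45 mm: 140 mm long, 38 x 38 mm outside, 33 x 33 mm inside, open at both ends, about 0.2 kg. It stands upright on a wooden parking stand. z points up along the tube; a round 18 mm hole goes through the wall on its -x side only, 30 mm above the lower end (40 mm below this centre). The longer of the two tubes.
- tube_hole (a point): Centre of the round 18 mm hole on the outer face of that tube, 19 mm to -x and 40 mm below tube_center; same axes.
- plain_tube_center (a point): Centre, half-way up, of the other loose square tube: same section and sleeve but only 100 mm long and without a hole. Not needed; it stays on its stand.
- tube_stand: Fixed wooden stand under the longer tube: foot 90 x 90 x 12 mm with a round post 25 mm thick that ends 62 mm above the bench, inside the tube. The tube's lower end rests on the foot, 12 mm above the bench. Origin under the middle of the foot.
- extractor: Fixed grey bench extractor: flat housing 160 mm deep (x) x 260 mm wide (y) x 50 mm high, origin under its middle, z up, air slots on its front (-x) side. On top at y = +65 mm: a 70 mm square collar plate (its top 54 mm above the bench) and on it the upright square stub. On top at y = -75 mm: the toggle switch.
- stub_top (a point): Middle of the top end of the upright square steel stub, 116 mm above the bench, axes as the extractor. The stub is 30 x 30 mm, its sides parallel to the extractor's x and y; it stands 62 mm above the collar and its top 8 mm taper to 22 mm. The tube goes over it with 1.5 mm play on each side and comes to rest on the collar.
- button_seat (a point): Where the spring button comes out of the stub's -x face, 30 mm above the collar (32 mm below stub_top); axes as the extractor. The button is a steel cone, 16 mm across at the stub face, that stands 7 mm out towards -x. It lies in the tube's way until the tube is all the way down with its hole on this side; the tube does not pass it by its own weight, a push of about 5 N (10 N at most) is needed.
- button (a joint): How far the spring button is pressed into the stub, m: 0 = fully out, 0.003 to 0.007 = pressed in by the tube's wall.
- toggle (a joint): Toggle switch angle, rad: 0 = leaning 0.45 rad towards the extractor's -x (front, off), 0.45 = upright, 0.9 = leaning to +x (on). It turns about the extractor's y axis and snaps to either end from its centre; about 1 N at the tip moves it.
- toggle_pivot (a point): Point about which the toggle's bat turns, 55 mm above the bench, on the extractor's top; axes as the extractor.
- toggle_tip (a point): Point 60 mm up from the pivot on the toggle's round steel bat, which is 64 mm long and 9 mm thick at the foot, 14 mm near the end.
- kraft_tray: Bystander: open kraft cardboard tray, 66 x 130 x 42 mm; origin under its middle.
- wood_block_1: Bystander: wooden packing block, 45 x 75 x 22 mm; origin under its middle.
- blue_tape: Bystander: roll of tape lying flat, 84 mm across, 19 mm high; origin under its middle.
- castor_1: Bystander: swivel castor standing on its plate, 72 x 60 x 65 mm; origin under its middle.
Mind the look-alikes: they are no part of the job. What is shaped like the part that bears tube_center but red is not meant.

How it is judged (in metres and radians):
On the way, in this order (a step that is already met when the one before it is completed fails the run):
1. the longer tube is down over the stub and the button has popped out through its hole (z of tube_center in the frame of stub_top below 0.011 m and distance between tube_hole and button_seat below 0.009 m and value of joint button below 0.002 m), for 0.2 s.
2. the toggle has snapped over to the side away from the robot (value of joint toggle above 0.8 rad), for 0.2 s.
At the end, for the whole second after the job is handed in: The longer tube rests on the collar within 3 mm, upright within 0.1 rad, centred within 4 mm; the button stands out through its hole (pressed in less than 2 mm); the toggle is over at the far side (above 0.8 rad); shorter tube and bystanders are within 25 mm of their starts (all of step 1 and z of tube_center in the frame of stub_top above 0.004 m and horizontal distance between tube_center and stub_top below 0.004 m and angle between the z axis of tube_center and the z axis of stub_top, either way round below 0.1 rad and value of joint toggle above 0.8 rad and linear speed of tube below 0.02 m/s); the robot touches nothing.
It fails at once if the shorter tube was moved (distance of plain_tube_center from where it was at the start of the episode above 0.025 m).
It fails at once if a bystander was moved (distance of any of kraft_tray, wood_block_1, blue_tape, castor_1 from where it was at the start of the episode above 0.025 m).
It also fails if it takes over 58 s, if anything falls off the work surface, if the arm or the gripper's body presses on something with over 40 N, if the wrist force passes 120 N, or if a joint passes its speed limit or range.

### The arm

A 6-joint arm with a two-finger parallel gripper is mounted at the origin on a cart in front of the work surface, level with it; the furniture and walls round the work are solid. World frame = base frame: x ahead of the robot, y to its left, z up, the work surface at z = 0. Lengths are in mm, angles in rad, forces in N, time in s.
With the tool pointing down it reaches from about 300 to 775 mm from the base axis. Payload 14.6 kg.
Tool frame: the origin (TCP) lies between the finger pads; the fingertips stand 8 mm ahead of it and the grasp point (between the pads) lies 11 mm behind it; x points along the fingers, y is the direction in which the jaws open and shut, and the axes are right-handed (so a half turn about x gives the same grasp; the last joint's range is limited). The gripper opens to 94 mm and grips with 3 to 60 N. Pads are 16 mm wide; open, the fingers measure 119 mm over their backs; the gripper's body (75 mm by 177 mm) begins 78 mm behind the grasp point.
Start: joints at [-1.253, 0.3, 1.521, -0, 1.321, -0.067], TCP at [206.448, -509.773, 213.446] pointing down, gripper open.
Joint ranges: [-3.03, 3.03], [-0.79, 2.21], [0.23, 2.52], [-1.04, 4.18], [0, 3.07], [-2.55, 2.55]. Speed limits (rad/s): [2.22, 2.22, 2.57, 3.14, 3.14, 3.14].

### API

Orientations are given as [roll, pitch, yaw] about the fixed x, y, z axes, in that order (R = Rz(yaw) Ry(pitch) Rx(roll)).
In Python, from cell import telemetry, camera, calibration, order gives the robot as it stands.
- The arm moves only by the shell command python3 -m handwheel 'ROWS' [FORCE]. ROWS is JSON, a list of rows, each a list of 7 numbers: the turn, a rotation vector about the tool's x, y, z as a fraction of full scale, then the shift along the tool's x, y, z as a fraction of full scale, then the opening, from 0 (shut) to 1 (fully open). A call has 1 to 12 rows; each row is the pose to reach, as a shift and turn from the pose measured when the call began, along the tool's axes at that moment, turning the shorter way round; what a row does not reach only later rows make up. Full scale, the value 1, is 300 mm for a shift and pi rad for a turn. A row lasts 1/8 s, in which the tool goes at most 62.5 mm and 10.7 degrees, less where a joint would pass 70% of its speed; a pose out of reach is approached as far as the arm can. A call with a number of a shift or a turn outside -1 to 1 is refused whole. A call with a gripper value outside its range is refused whole. The fingers move at their own pace and stop on an object; FORCE is the grip in N (left out, the last holds). Time passes only in rows, so rows that repeat a pose let the fingers close. It gives the time, the measured TCP pose, the force and the opening at its end, in the units of the state.
- telemetry.read_state(): the state, without advancing time (a new reading comes with each control period).
- camera(name): name is "side" or "top" or "wrist"; returns the picture (480x640x3 uint8, red, green, blue); there is no depth.
- calibration(name): a dict with "fov_y" (degrees; the focal length in pixels is half the picture's height over the tangent of half this angle, whatever the lens; pixels are square), "cx", "cy" (the principal point, pixels), "position" and "attitude" of the camera in the world. Camera axes: x right, y down, z forward; pixel columns grow to the right and rows downward; lengths in mm; the calibration is good to about 2 mm. A picture is of the moment at which its call begins: read the wrist's pose just before it. calibration takes no time and is no camera call; for the wrist camera it gives the pose at the moment of the call.
- order.sign_off(): hands the job in, once; it reports no verdict.
The state is a dict: "clock": time; "joints": joint angles; "qd": joint speeds; "effort": joint torques, N m; "eef_pos": TCP position; "eef_rot": TCP orientation; "wrist_force": force on the tool from outside, world axes, zero at the start; "moment": the same for the moment, N m; "finger_gap": finger opening in mm.
Only numpy, scipy, OpenCV 4.12 (cv2) and the standard library are available. Lean on these libraries where they do the work, as an engineer would, in place of code of your own. Each camera call takes 0.05 s, during which the arm holds its last target.

## Working session

There is one attempt and no reset: what is moved stays moved. The work goes in short steps, Python scripts to look and compute and a shell command to move; the robot and the scene stay as the last step left them, time stands still between calls to the robot, and variables do not carry over. Pictures are saved under pics/ and viewed, and the job is handed in when it is done.

```bash
ls; mkdir -p pics
python3 - <<'E'
from cell import telemetry,camera,calibration
import cv2
print(telemetry.read_state())
for n in("side","top","wrist"):
    print(n,calibration(n)); cv2.imwrite(f"pics/{n}0.png",camera(n)[:,:,::-1])
E
```

```text
pics
{'clock': 0.0, 'joints': array([-1.25260837e+00,  3.00452859e-01,  1.52157561e+00, -5.25717084e-05,
        1.32073692e+00, -6.65965616e-02]), 'qd': array([-0.00131656,  0.00088948,  0.00155866,  0.00050577,  0.00121066,
       -0.0005078 ]), 'effort': array([ 3.09053539e-04, -5.31800437e+01, -3.52737737e+01,  7.08331587e-02,
        2.43639486e-02, -6.82592986e-05]), 'eef_pos': array([ 206.35211705, -509.53958549,  212.89865613]), 'eef_rot': array([-1.59399936,  1.56962248,  1.93239085]), 'wrist_force': array([ 0.10435245, -0.12396006,  0.6070171 ]), 'moment': array([ 0.01872966, -0.00067041,  0.05224008]), 'finger_gap': 93.96341860424174}
side {'fov_y': 54.5045524709302, 'cx': 317.42870646526427, 'cy': 240.96073446340534, 'position': array([310.37940441, 927.65809967, 775.98852862]), 'attitude': array([-2.16239284, -0.01171062, -2.86218531])}
top {'fov_y': 46.11448683021886, 'cx': 312.81113597361883, 'cy': 241.2930269353901, 'position': array([ 413.57078308,  -59.14180956, 1661.25960681]), 'attitude': array([-3.03614768,  0.01115782, -1.55363317])}
wrist {'fov_y': 60.38586138508729, 'cx': 323.3355471013949, 'cy': 232.8599894703922, 'position': array([ 271.67563574, -484.97274597,  384.71191839]), 'attitude': array([ 2.89711071e+00,  6.60644923e-04, -1.18555163e+00])}
```

View pics/top0.png

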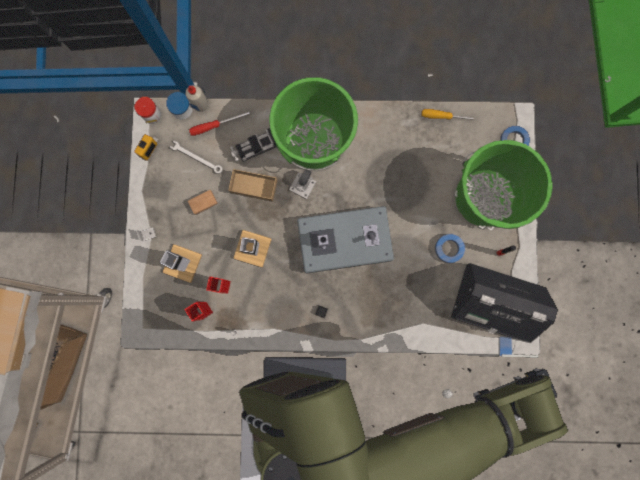

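View pics/side0.png

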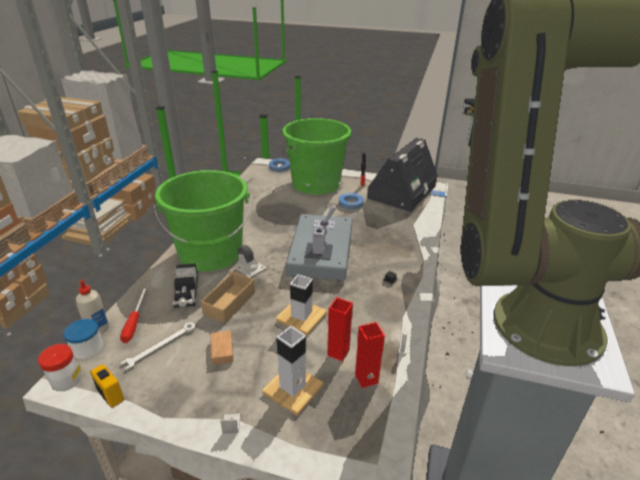

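View pics/wrist0.png

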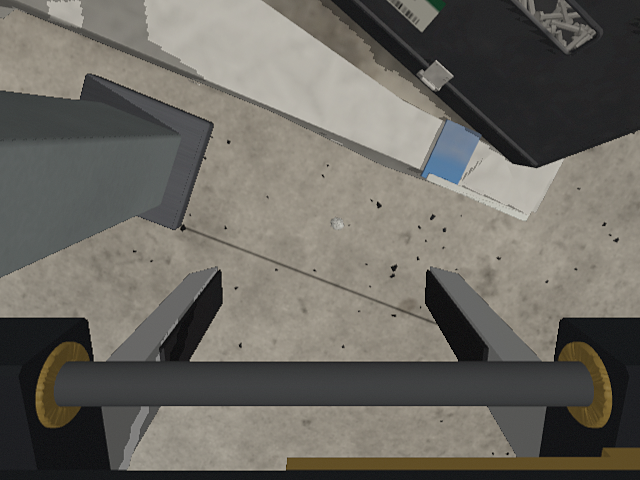

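The top view shows two stands, at about (182,262) and (252,248), and the extractor at (345,240). In the side view the longer tube is the one nearer that camera, around (290,360). Next I'll zoom in.

```bash
cat > h.py <<'E'
import numpy as np,cv2
from scipy.spatial.transform import Rotation as R
from cell import telemetry,camera,calibration
def K(c):
    f=240/np.tan(np.radians(c["fov_y"])/2); return f
def ray(c,px):
    f=K(c);d=np.array([(px[0]-c["cx"])/f,(px[1]-c["cy"])/f,1.]);return R.from_euler("xyz",c["attitude"]).apply(d)
def onz(c,px,z):
    d=ray(c,px);p=c["position"];return p+d*(z-p[2])/d[2]
def proj(c,P):
    q=R.from_euler("xyz",c["attitude"]).inv().apply(np.array(P)-c["position"]);f=K(c)
    return q[...,0]/q[...,2]*f+c["cx"],q[...,1]/q[...,2]*f+c["cy"]
def crop(im,x,y,w,h,s,name):
    c=im[y:y+h,x:x+w];c=cv2.resize(c,None,fx=s,fy=s,interpolation=cv2.INTER_CUBIC);cv2.imwrite(name,c)
E
python3 - <<'E'
from h import *
t=cv2.imread("pics/top0.png");s=cv2.imread("pics/side0.png")
crop(t,140,200,130,100,6,"pics/c1.png");crop(t,290,190,110,90,7,"pics/c2.png");crop(s,250,260,150,150,4,"pics/c3.png")
c=calibration("top")
for n,p,z in(("long",(172,262),152),("short",(247,246),112),("stub",(322,240),116),("tog",(371,236),55)):print(n,onz(c,p,z))
E
```

```text
long [510.96984543 338.08863802 152.        ]
short [561.23955094 142.64905077 112.        ]
stub [580.79547713 -64.35859092 116.        ]
tog [ 601.15905784 -204.7082074    55.        ]
```

View pics/c1.png

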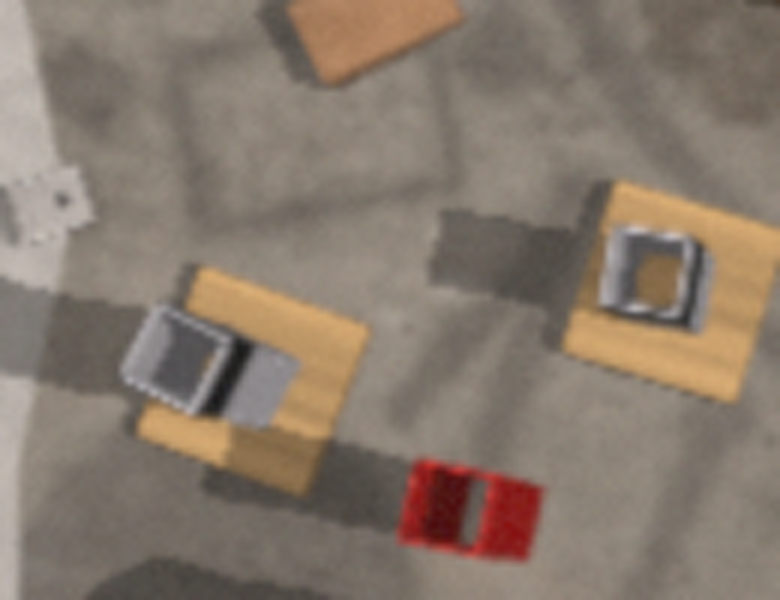

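View pics/c2.png

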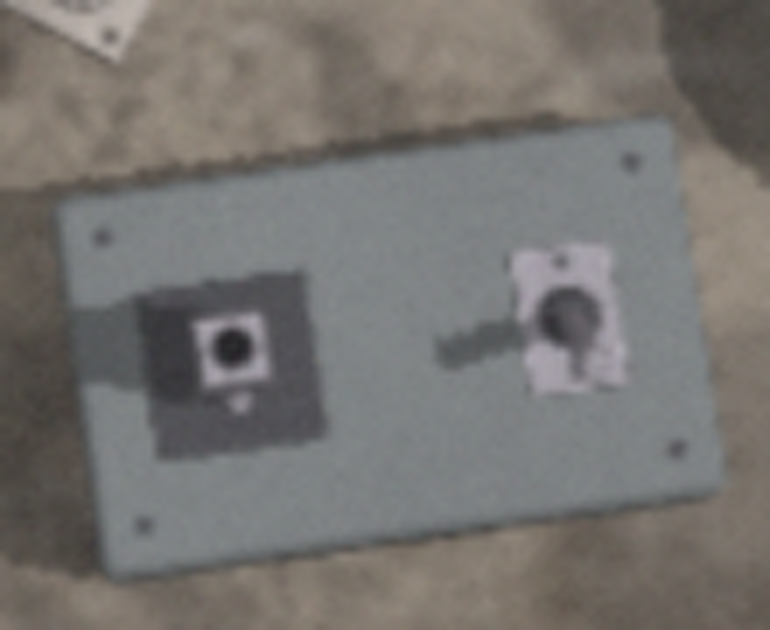

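View pics/c3.png

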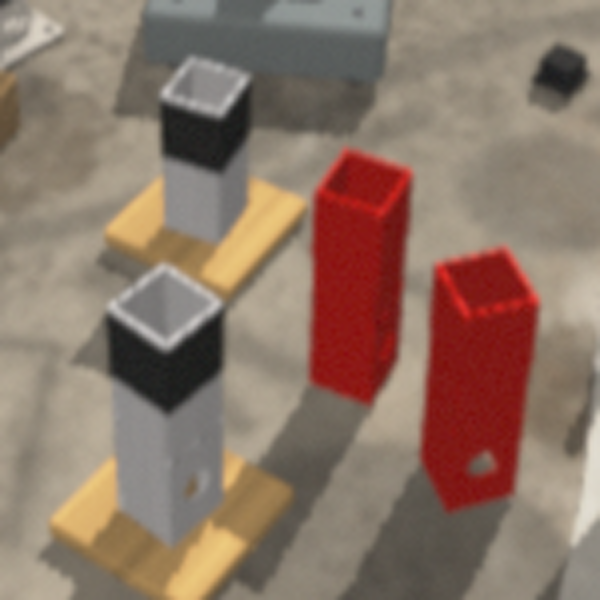

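Crop c1 gives the longer tube's top rim at about (125–240, 305–412). Its hole is on the lower-left face, which is the right-hand face in the side view. Crop c2 shows the button on the extractor's lower (−x) side at (240,400). Now measuring these.

Run:
```python
from h import *
c=calibration("top");s=calibration("side")
def o(p,off,k):return (np.array(p)+.5)/k-.5+off
L=[onz(c,o(p,(140,200),6),152) for p in((166,305),(242,345),(196,413),(124,371))]
print("long",np.mean(L,0),[np.degrees(np.arctan2(*(b-a)[1::-1])) for a,b in zip(L,L[1:]+L[:1])],[np.linalg.norm(a-b) for a,b in zip(L,L[1:]+L[:1])])
S=[o(p,(250,260),4) for p in((167,265),(222,305),(168,348),(110,308))]
L=[onz(s,p,152) for p in S]
print("long side",np.mean(L,0),[np.degrees(np.arctan2(*(b-a)[1::-1])) for a,b in zip(L,L[1:]+L[:1])],[np.linalg.norm(a-b) for a,b in zip(L,L[1:]+L[:1])])
L=[onz(c,o(p,(290,190),7),50) for p in((60,203),(670,118),(722,490),(112,578))]
print("ex",np.mean(L,0),[np.degrees(np.arctan2(*(b-a)[1::-1])) for a,b in zip(L,L[1:]+L[:1])],[np.linalg.norm(a-b) for a,b in zip(L,L[1:]+L[:1])])
L=[onz(c,o(p,(290,190),7),54) for p in((136,297),(303,271),(327,435),(158,460))]
print("collar",np.mean(L,0),[np.degrees(np.arctan2(*(b-a)[1::-1])) for a,b in zip(L,L[1:]+L[:1])],[np.linalg.norm(a-b) for a,b in zip(L,L[1:]+L[:1])])
print("stub",onz(c,o((232,346),(290,190),7),116),"switch",onz(c,o((570,318),(290,190),7),58))
for p in ((415,460),(485,470)):print("red",onz(c,o(p,(140,200),6),140),onz(c,o(p,(140,200),6),0))
st=telemetry.read_state();print(R.from_euler("xyz",st["eef_rot"]).as_matrix().round(3))
```

```text
long [518.08176472 344.02572977 152.        ] [np.float64(-116.50606764723875), np.float64(147.87794119579755), np.float64(61.135173342915024), np.float64(-30.35423909276383)] [np.float64(39.09165169338904), np.float64(36.41122468727715), np.float64(37.89305416597254), np.float64(34.75526992314306)]
long side [518.86680744 348.70565658 152.        ] [np.float64(151.93988773321692), np.float64(64.61613107108064), np.float64(-25.226992296807417), np.float64(-115.43948025231678)] [np.float64(36.89727437774784), np.float64(35.73391905672561), np.float64(36.8936231751001), np.float64(37.55776955068881)]
ex [ 591.78192551 -131.81827825   50.        ] [np.float64(-81.09818877029997), np.float64(-171.92724856862102), np.float64(99.15878703473538), np.float64(8.95658813545228)] [np.float64(254.13143714035724), np.float64(155.03586075055506), np.float64(251.74142188705898), np.float64(156.14877711136046)]
collar [582.35668031 -66.2781362   54.        ] [np.float64(-80.18013245327617), np.float64(-170.97089153488744), np.float64(99.371504235128), np.float64(8.654423413146727)] [np.float64(69.35558785172577), np.float64(68.22407015463808), np.float64(69.79285367371523), np.float64(67.68542207681188)]
stub [583.59936144 -66.28436594 116.        ] switch [ 603.68720683 -204.4181606    58.        ]
red [474.84212947 240.03097743 140.        ] [480.48087019 267.56354977   0.        ]
red [470.87549879 208.30746983 140.        ] [476.14919446 232.9205595    0.        ]
[[-0.     0.375 -0.927]
 [ 0.001 -0.927 -0.375]
 [-1.    -0.001 -0.   ]]
```

```bash
cat >> h.py <<'E'
def down(jaw):
    j=np.radians(jaw);x=np.array([0,0,-1.]);y=np.array([np.cos(j),np.sin(j),0]);return np.stack([x,y,np.cross(x,y)],1)
def go(P,jaw):
    st=telemetry.read_state();R0=R.from_euler("xyz",st["eef_rot"])
    t=(R0.inv()*R.from_matrix(down(jaw))).as_rotvec()/np.pi
    d=R0.inv().apply(np.array(P)-st["eef_pos"])/300
    print(st["clock"],"pos",st["eef_pos"].round(1),"y",R0.as_matrix()[:,1].round(3),"turn",t.round(4),"shift",d.round(4),"F",st["wrist_force"].round(1),"gap",st["finger_gap"].round(1))
E
python3 -c "
from h import *
go((300,-240,330),-55);go((518,346,330),-30)"
```

```text
Traceback (most recent call last):
  File "h.py", line 21, in go
    print(st["clock"],"pos",st["eef_pos"].round(1),"y",R0.as_matrix()[:,1].round(3),"turn",t.round(4),"shift",d.round(4),"F",st["wrist_force"].round(1),"gap",st["finger_gap"].round(1))
                                                                                                                                                              ^^^^^^^^^^^^^^^^^^^^^^
AttributeError: 'float' object has no attribute 'round'
```

```bash
python3 -m handwheel '[[-0.072,0,0,-0.39,-0.715,-0.628,1],[-0.072,0,0,-0.39,-0.715,-0.628,1],[-0.072,0,0,-0.39,-0.715,-0.628,1],[-0.072,0,0,-0.39,-0.715,-0.628,1],[-0.072,0,0,-0.39,-0.715,-0.628,1],[-0.072,0,0,-0.39,-0.715,-0.628,1]]' 40; python3 -c "
from h import *
go((410,60,330),-40);go((518,346,330),-30)"
```

```text
clock: 0.9
eef_pos: [301.6, -238.2, 331.9]
eef_rot: [1.971, 1.568, -0.556]
wrist_force: [0.6, -0.1, -0.4]
finger_gap: 93.9Traceback (most recent call last):
  File "<string>", line 3, in <module>
    go((410,60,330),-40);go((518,346,330),-30)
    ~~^^^^^^^^^^^^^^^^^^
  File "h.py", line 21, in go
    print(st["clock"],"pos",st["eef_pos"].round(1),"y",R0.as_matrix()[:,1].round(3),"turn",t.round(4),"shift",d.round(4),"F",st["wrist_force"].round(1),"gap",st["finger_gap"].round(1))
                                                                                                                                                              ^^^^^^^^^^^^^^^^^^^^^^
AttributeError: 'float' object has no attribute 'round'
```

```bash
sed -i 's/st\["finger_gap"\].round(1)/round(st["finger_gap"],1)/' h.py; python3 -c "
from h import *
go((410,60,330),-40);go((518,346,330),-30)"
```

```text
0.9 pos [ 301.6 -238.2  331.9] y [ 0.577 -0.817  0.003] turn [-0.082  -0.0003 -0.0009] shift [ 0.0058 -0.6031 -0.8688] F [ 0.6 -0.1 -0.4] gap 93.9
0.9 pos [ 301.6 -238.2  331.9] y [ 0.577 -0.817  0.003] turn [-0.1375 -0.0002 -0.0009] shift [ 0.0053 -1.1739 -1.713 ] F [ 0.6 -0.1 -0.4] gap 93.9
```

```bash
python3 -m handwheel '[[-0.08,0,0,0,-0.6,-0.87,1],[-0.08,0,0,0,-0.6,-0.87,1],[-0.08,0,0,0,-0.6,-0.87,1],[-0.08,0,0,0,-0.6,-0.87,1],[-0.08,0,0,0,-0.6,-0.87,1],[-0.08,0,0,0,-0.6,-0.87,1]]'; python3 -c "
from h import *
go((518,346,330),-30)"
```

```text
clock: 1.65
eef_pos: [411.4, 61.6, 330.6]
eef_rot: [0.912, 1.569, -1.359]
wrist_force: [-0.4, -0.0, -1.0]
finger_gap: 94.1
1.65 pos [411.4  61.6 330.6] y [ 0.765 -0.644  0.001] turn [-0.0562  0.0003 -0.0004] shift [ 6.000e-04 -3.393e-01 -9.539e-01] F [-0.4 -0.  -1. ] gap 94.1
```

```bash
python3 -m handwheel '[[-0.056,0,0,0,-0.34,-0.954,1],[-0.056,0,0,0,-0.34,-0.954,1],[-0.056,0,0,0,-0.34,-0.954,1],[-0.056,0,0,0,-0.34,-0.954,1],[-0.056,0,0,0,-0.34,-0.954,1],[-0.056,0,0,0,-0.34,-0.954,1],[-0.056,0,0,0,-0.34,-0.954,1]]'
python3 - <<'E'
from h import *
go((518,346,122),-30)
c=calibration("wrist");print(c);cv2.imwrite("pics/w1.png",camera("wrist")[:,:,::-1])
E
```

```text
clock: 2.52
eef_pos: [518.6, 344.5, 329.5]
eef_rot: [0.336, 1.568, -1.761]
wrist_force: [-1.1, -0.6, -0.1]
finger_gap: 94.4
2.525 pos [518.6 344.5 329.5] y [ 0.865 -0.502  0.001] turn [-0.0007  0.0007 -0.0003] shift [ 0.6917 -0.0049 -0.0049] F [-1.1 -0.6 -0.1] gap 94.4
{'fov_y': 60.38586138508729, 'cx': 323.3355471013949, 'cy': 232.8599894703922, 'position': array([554.10978715, 403.99625716, 501.13244889]), 'attitude': array([ 2.89437867e+00, -1.48646198e-03, -5.25231971e-01])}
```

View pics/w1.png

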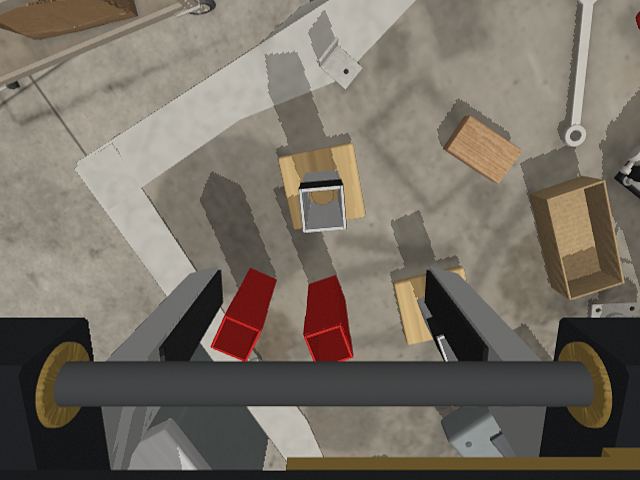

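The wrist view shows the longer tube's rim at about (299–346, 183–232), slightly rotated and clear of the red tubes.

Run:
```python
from h import *
im=cv2.imread("pics/w1.png");crop(im,280,165,85,85,8,"pics/w1c.png")
```

```text
(no output)
```

View pics/w1c.png

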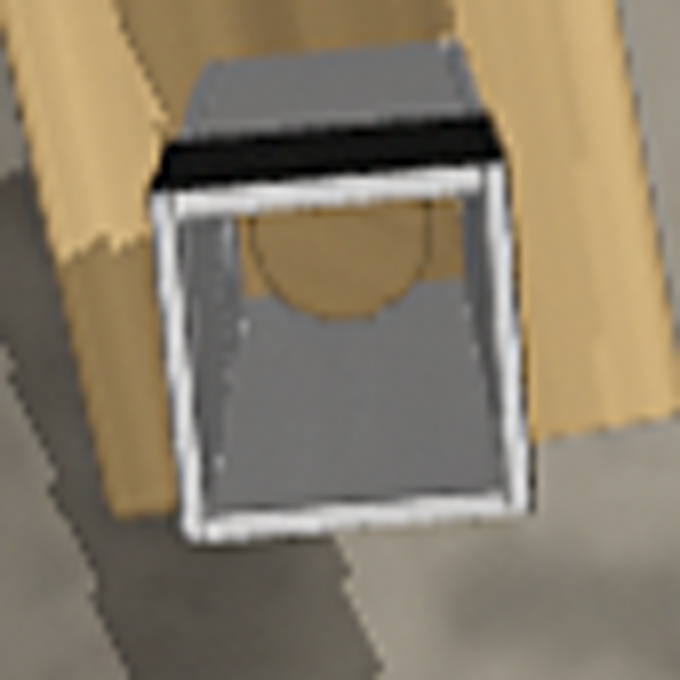

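Run:
```python
from h import *
c={'fov_y': 60.38586138508729, 'cx': 323.3355471013949, 'cy': 232.8599894703922, 'position': np.array([554.10978715, 403.99625716, 501.13244889]), 'attitude': np.array([ 2.89437867e+00, -1.48646198e-03, -5.25231971e-01])}
L=[onz(c,(np.array(p)+.5)/8-.5+np.array((280,165)),152) for p in((152,195),(502,165),(532,508),(188,542))]
m=np.mean(L,0);print("long",m,[np.degrees(np.arctan2(*(b-a)[1::-1])) for a,b in zip(L,L[1:]+L[:1])],[np.linalg.norm(a-b) for a,b in zip(L,L[1:]+L[:1])])
a=-25.5
go((m[0],m[1],122),a)
```

```text
long [520.4145729 346.2485368 152.       ] [np.float64(-25.19097366187356), np.float64(-114.46575123005873), np.float64(155.6971025188436), np.float64(64.9690107306137)] [np.float64(37.29251298240815), np.float64(37.58324666537169), np.float64(37.666171455113435), np.float64(38.16418158190336)]
2.575 pos [518.4 344.3 330.3] y [ 0.865 -0.502  0.001] turn [-0.0258  0.0004 -0.0004] shift [ 0.6942  0.0016 -0.0098] F [ 0.4  0.  -0. ] gap 94.1
```

```bash
python3 -m handwheel '[[-0.028,0,0,0.2,0.002,-0.01,1],[-0.028,0,0,0.4,0.002,-0.01,1],[-0.028,0,0,0.55,0.002,-0.01,1],[-0.028,0,0,0.63,0.002,-0.01,1],[-0.028,0,0,0.694,0.002,-0.01,1],[-0.028,0,0,0.694,0.002,-0.01,1],[-0.028,0,0,0.694,0.002,-0.01,1]]' 40; python3 -m handwheel '[[0,0,0,0,0,0,0],[0,0,0,0,0,0,0],[0,0,0,0,0,0,0],[0,0,0,0,0,0,0],[0,0,0,0,0,0,0],[0,0,0,0,0,0,0]]' 40
python3 - <<'E'
from h import *
go((520,346,300),-25)
c=calibration("wrist");print(c);cv2.imwrite("pics/w2.png",camera("wrist")[:,:,::-1])
E
```

```text
clock: 3.45
eef_pos: [521.1, 346.2, 123.5]
eef_rot: [1.635, 1.569, -0.374]
wrist_force: [0.0, 0.5, 0.3]
finger_gap: 93.9
clock: 4.2
eef_pos: [521.1, 346.2, 123.5]
eef_rot: [1.643, 1.569, -0.367]
wrist_force: [0.2, 0.2, -1.7]
finger_gap: 38.1
4.2 pos [521.1 346.2 123.5] y [ 0.905 -0.425  0.002] turn [-0.0007 -0.     -0.0007] shift [-0.5884 -0.0018  0.0021] F [ 0.2  0.2 -1.7] gap 38.1
{'fov_y': 60.38586138508729, 'cx': 323.3355471013949, 'cy': 232.8599894703922, 'position': array([550.74518151, 408.32217093, 295.24363316]), 'attitude': array([ 2.89675803e+00, -2.89603462e-03, -4.37976787e-01])}
```

View pics/w2.png

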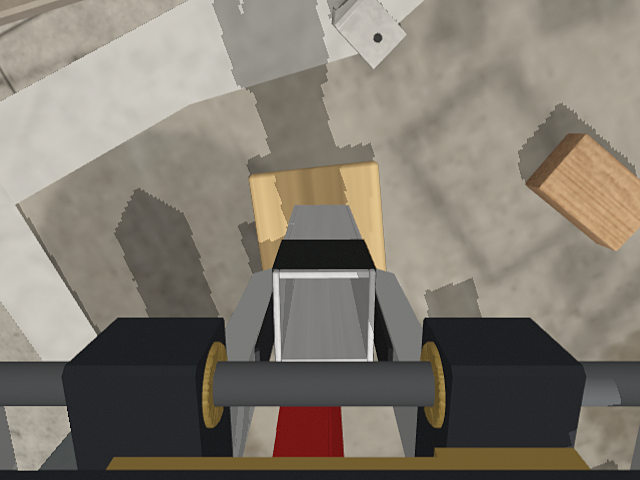

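The tube is gripped squarely (gap 38.1). Lifting and carrying it to the stub.

```bash
python3 -m handwheel '[[0,0,0,-0.1,0,0,0],[0,0,0,-0.25,0,0,0],[0,0,0,-0.4,0,0,0],[0,0,0,-0.55,0,0,0],[0,0,0,-0.55,0,0,0]]' 40
python3 - <<'E'
from h import *
go((548,120,292),-5);go((590,-60,292),9)
E
```

```text
clock: 4.88
eef_pos: [521.4, 346.8, 291.9]
eef_rot: [2.296, 1.564, 0.287]
wrist_force: [-0.8, -0.5, -2.4]
finger_gap: 37.7
4.875 pos [521.4 346.8 291.9] y [ 0.905 -0.424  0.005] turn [-0.1117 -0.0012 -0.002 ] shift [-0.0012  0.4011  0.6468] F [-0.8 -0.5 -2.4] gap 37.7
4.875 pos [521.4 346.8 291.9] y [ 0.905 -0.424  0.005] turn [-0.1895 -0.001  -0.0021] shift [-0.0015  0.7825  1.1307] F [-0.8 -0.5 -2.4] gap 37.7
```

```bash
python3 -m handwheel '[[-0.03,0,0,0,0.09,0.14,0],[-0.06,0,0,0,0.18,0.29,0],[-0.09,0,0,0,0.27,0.43,0],[-0.112,0,0,0,0.36,0.58,0],[-0.112,0,0,0,0.4,0.647,0],[-0.112,0,0,0,0.4,0.647,0]]' 40
python3 - <<'E'
from h import *
go((583,-66,292),9)
E
```

```text
clock: 5.62
eef_pos: [547.5, 118.7, 290.3]
eef_rot: [1.986, 1.565, 0.326]
wrist_force: [0.0, -0.5, -2.1]
finger_gap: 37.6
5.625 pos [547.5 118.7 290.3] y [ 0.996 -0.089  0.005] turn [-0.0783 -0.0005 -0.0016] shift [-0.0061  0.1724  0.6029] F [ 0.  -0.5 -2.1] gap 37.6
```

```bash
python3 -m handwheel '[[-0.03,0,0,0,0.05,0.2,0],[-0.05,0,0,0,0.1,0.4,0],[-0.077,0,0,0,0.17,0.6,0],[-0.077,0,0,0,0.17,0.8,0],[-0.077,0,0,0,0.17,0.8,0],[-0.077,0,0,0,0.17,0.8,0]]' 40
python3 - <<'E'
from h import *
go((583,-66,292),9)
c=calibration("wrist");print(c);im=camera("wrist")[:,:,::-1];cv2.imwrite("pics/w3.png",im)
E
```

```text
clock: 6.38
eef_pos: [577.2, -123.7, 289.3]
eef_rot: [1.934, 1.566, 0.517]
wrist_force: [-0.5, 0.7, -1.9]
finger_gap: 37.8
6.375 pos [ 577.2 -123.7  289.3] y [0.988 0.153 0.004] turn [-0.0012 -0.0005 -0.0014] shift [-0.0085  0.0486 -0.1871] F [-0.5  0.7 -1.9] gap 37.8
{'fov_y': 60.38586138508729, 'cx': 323.3355471013949, 'cy': 232.8599894703922, 'position': array([565.9291702 , -56.34182955, 461.1298034 ]), 'attitude': array([ 2.89788822, -0.00514269,  0.15386773])}
```

View pics/w3.png

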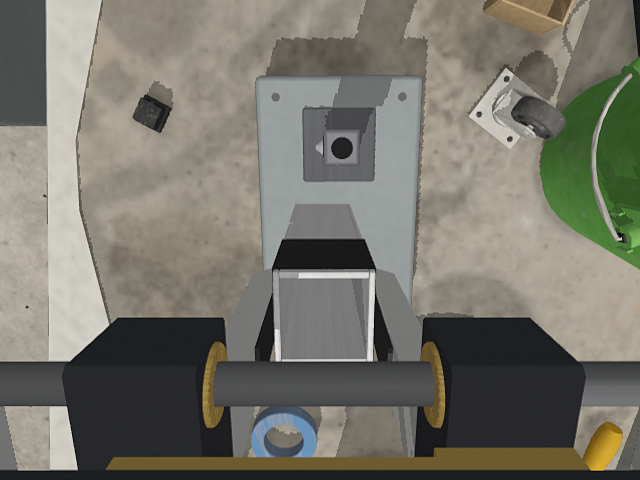

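The wrist view shows the collar and stub at (342,148), with the button to its left at (319,147). The held tube is square to the gripper. Zooming in on the stub.

Run:
```python
from h import *
im=cv2.imread("pics/w3.png");crop(im,295,100,90,90,8,"pics/w3c.png")
```

```text
(no output)
```

View pics/w3c.png

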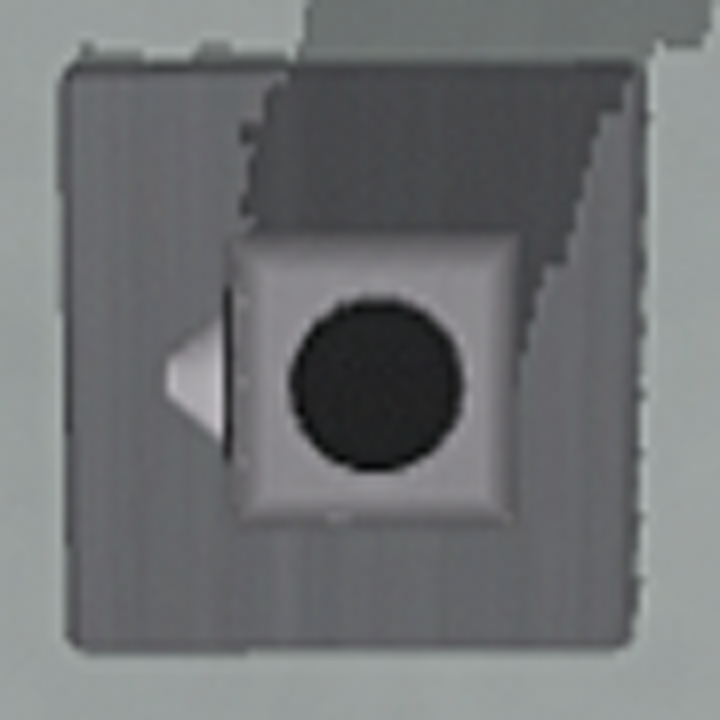

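Run:
```python
from h import *
c={'fov_y': 60.38586138508729, 'cx': 323.3355471013949, 'cy': 232.8599894703922, 'position': np.array([565.9291702 , -56.34182955, 461.1298034 ]), 'attitude': np.array([ 2.89788822, -0.00514269,  0.15386773])}
f=lambda p:(np.array(p)+.5)/8-.5+np.array((295,100))
L=[onz(c,f(p),54) for p in((64,66),(642,62),(636,648),(71,651))]
m=np.mean(L,0);print("collar",m,[np.degrees(np.arctan2(*(b-a)[1::-1])) for a,b in zip(L,L[1:]+L[:1])],[np.linalg.norm(a-b) for a,b in zip(L,L[1:]+L[:1])])
m=onz(c,f((378,384)),116);print("stub",m)
b=onz(c,f((165,378)),84);print("btn",b,np.degrees(np.arctan2(*(m-b)[1::-1])),np.linalg.norm(m-b))
im=cv2.imread("pics/w3.png");crop(im,255,200,140,170,4.5,"pics/w3d.png")
```

```text
collar [584.79672753 -67.28992525  54.        ] [np.float64(9.210904682425683), np.float64(-80.07045911524114), np.float64(-170.91507929254198), np.float64(98.8351816477615)] [np.float64(68.34843094197888), np.float64(69.24504772763994), np.float64(69.67013510553366), np.float64(69.08789356137927)]
stub [584.76572819 -67.32659165 116.        ]
btn [562.83415763 -71.34628274  84.        ] 10.386085476209495 39.00194487391353
```

View pics/w3d.png

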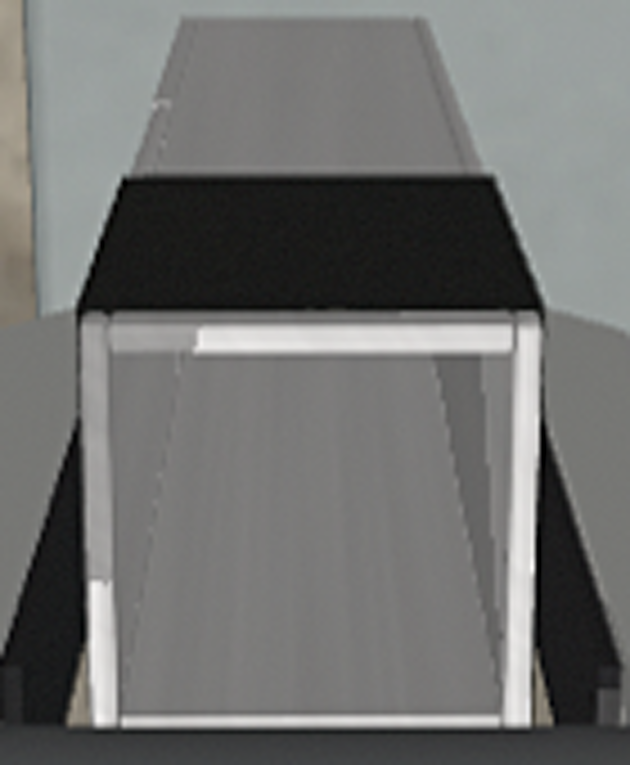

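Run:
```python
from h import *
c={'fov_y': 60.38586138508729, 'cx': 323.3355471013949, 'cy': 232.8599894703922, 'position': np.array([565.9291702 , -56.34182955, 461.1298034 ]), 'attitude': np.array([ 2.89788822, -0.00514269,  0.15386773])}
f=lambda p:(np.array(p)+.5)/4.5-.5+np.array((255,200))
T=np.array([577.2,-123.7,0])
y=np.array([.988,.153,0]);z=np.cross([0,0,-1.],y)
for p,h in(((80,311),317.8),((543,311),317.8),((120,717),317.8),((505,717),317.8),((183,17),177.8),((425,17),177.8)):
    q=onz(c,f(p),h);print(q.round(1),"tool y,z",((q-T)@y).round(1),((q-T)@z).round(1))
st=telemetry.read_state();print(R.from_euler("xyz",st["eef_rot"]).as_matrix().round(4))
```

```text
[ 555.8 -107.6  317.8] tool y,z -18.7 -19.2
[ 593.  -101.9  317.8] tool y,z 18.9 -19.1
[ 563.7 -143.6  317.8] tool y,z -16.4 17.6
[ 596.5 -138.7  317.8] tool y,z 16.8 17.7
[ 555.7 -107.8  177.8] tool y,z -18.9 -19.0
[ 592.6 -102.1  177.8] tool y,z 18.5 -18.9
[[ 0.0044  0.9881  0.1538]
 [ 0.0022  0.1538 -0.9881]
 [-1.      0.0047 -0.0015]]
```

Run:
```python
from h import *
go((584.8,-67.3,290),9.1)
```

```text
6.425 pos [ 577.2 -123.3  289.5] y [0.988 0.154 0.005] turn [-0.0014 -0.0005 -0.0015] shift [-0.0011  0.0536 -0.1805] F [-0.2  0.3 -1.8] gap 37.8
```

```bash
python3 -m handwheel '[[-0.0014,-0.0005,-0.0015,0,0.03,-0.09,0],[-0.0014,-0.0005,-0.0015,0,0.054,-0.18,0],[-0.0014,-0.0005,-0.0015,0,0.054,-0.181,0],[-0.0014,-0.0005,-0.0015,0,0.054,-0.181,0]]' 40
python3 - <<'E'
from h import *
go((584.8,-67.3,235),9.1)
E
```

```text
clock: 6.92
eef_pos: [584.9, -66.5, 289.7]
eef_rot: [-0.011, 1.571, -1.421]
wrist_force: [-0.4, -0.3, -2.2]
finger_gap: 37.6
6.925 pos [584.9 -66.5 289.7] y [ 0.987  0.16  -0.   ] turn [0.0004 0.0001 0.    ] shift [ 0.1822 -0.0008  0.0026] F [-0.4 -0.3 -2.2] gap 37.6
```

```bash
python3 -m handwheel '[[0,0,0,0.1,0,0.002,0],[0,0,0,0.182,0,0.003,0],[0,0,0,0.182,0,0.003,0],[0,0,0,0.182,0,0.003,0]]' 40
python3 - <<'E'
from h import *
go((584.8,-67.3,235),9.1)
im=camera("side")[:,:,::-1];crop(im,270,160,110,120,6,"pics/s4.png")
im=camera("top")[:,:,::-1];crop(im,290,190,110,90,7,"pics/t4.png")
E
```

```text
clock: 7.42
eef_pos: [585.4, -67.7, 236.3]
eef_rot: [1.112, 1.569, -0.299]
wrist_force: [0.4, -0.3, -2.4]
finger_gap: 38.2
7.425 pos [585.4 -67.7 236.3] y [0.987 0.159 0.001] turn [ 0.0003  0.0002 -0.0004] shift [ 0.0043 -0.0018 -0.0016] F [ 0.4 -0.3 -2.4] gap 38.2
```

View pics/s4.png

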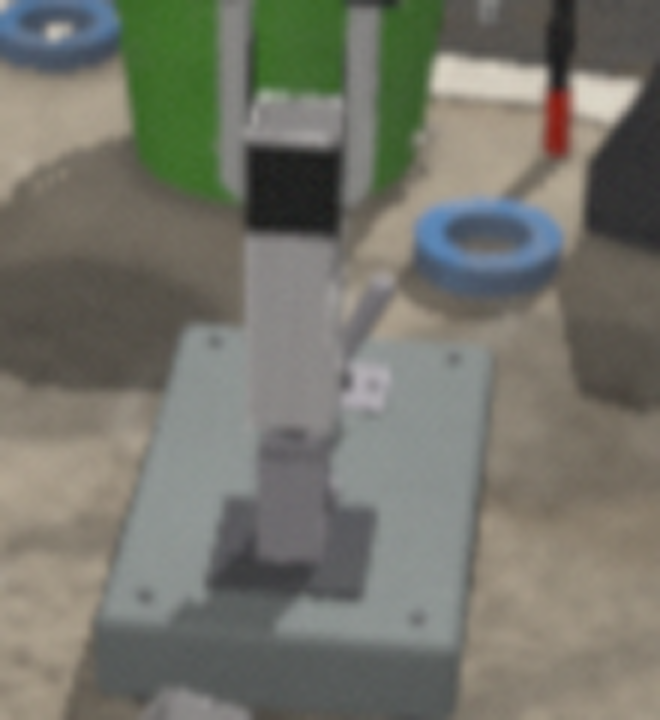

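The side view shows the tube's lower end (about 250–338 at row 430) centred over the stub (258–330). The toggle leans towards the robot. Lowering 25 mm first.

```bash
python3 -m handwheel '[[0,0,0,0.03,-0.002,-0.0015,0],[0,0,0,0.06,-0.002,-0.0015,0],[0,0,0,0.085,-0.002,-0.0015,0],[0,0,0,0.085,-0.002,-0.0015,0]]' 50
python3 - <<'E'
from h import *
go((584.8,-67.3,165.5),9.1)
E
```

```text
clock: 8.02
eef_pos: [584.6, -67.2, 210.0]
eef_rot: [0.863, 1.57, -0.548]
wrist_force: [-0.3, 0.1, -1.3]
finger_gap: 37.6
8.025 pos [584.6 -67.2 210. ] y [0.987 0.159 0.   ] turn [ 0.0004  0.0001 -0.0001] shift [0.1484 0.0007 0.0004] F [-0.3  0.1 -1.3] gap 37.6
```

```bash
python3 -m handwheel '[[0,0,0,0.03,0,0,0],[0,0,0,0.06,0,0,0],[0,0,0,0.09,0,0,0],[0,0,0,0.11,0,0,0],[0,0,0,0.125,0,0,0],[0,0,0,0.14,0,0,0],[0,0,0,0.148,0,0,0],[0,0,0,0.148,0,0,0]]' 50
python3 - <<'E'
from h import *
go((584.8,-67.3,164),9.1)
E
```

```text
clock: 9.02
eef_pos: [584.8, -67.2, 165.7]
eef_rot: [1.137, 1.57, -0.274]
wrist_force: [0.6, -0.2, -1.9]
finger_gap: 37.6
9.025 pos [584.8 -67.2 165.7] y [0.987 0.159 0.001] turn [ 0.0004  0.0002 -0.0004] shift [ 0.0058 -0.0002  0.0004] F [ 0.6 -0.2 -1.9] gap 37.6
```

```bash
python3 -m handwheel '[[0,0,0,0.005,0,0,0],[0,0,0,0.01,0,0,0],[0,0,0,0.01,0,0,0]]' 50
python3 - <<'E'
from h import *
go((584.8,-67.3,164),9.1)
im=camera("side")[:,:,::-1];crop(im,270,160,110,120,6,"pics/s5.png")
cv2.imwrite("pics/w5.png",camera("wrist")[:,:,::-1])
E
```

```text
clock: 9.4
eef_pos: [585.1, -67.2, 165.2]
eef_rot: [1.155, 1.567, -0.256]
wrist_force: [-8.3, 1.3, 18.4]
finger_gap: 37.8
9.4 pos [585.1 -67.2 165.2] y [0.987 0.16  0.003] turn [ 0.0004  0.0004 -0.001 ] shift [ 0.0041 -0.0012  0.    ] F [-8.3  1.3 18.4] gap 37.8
```

View pics/s5.png

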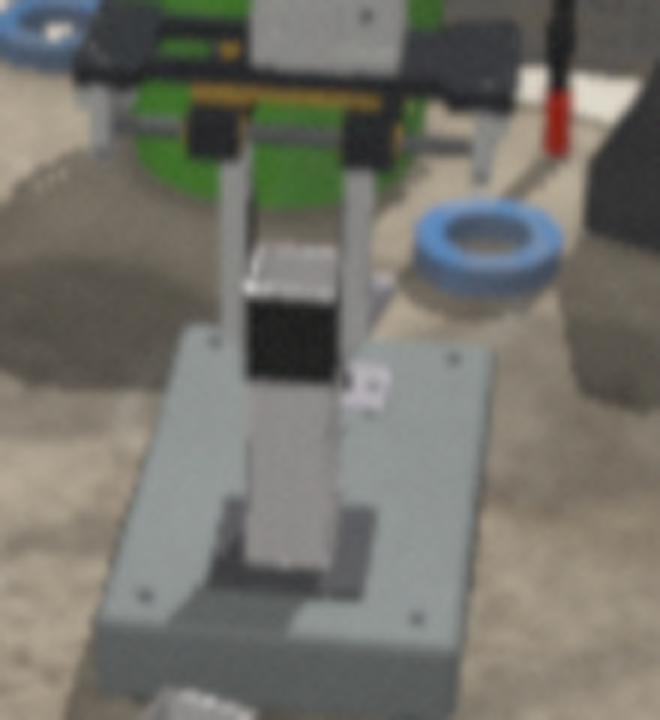

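The tube is seated: the push force rose to 18 N at the computed height. Releasing it and backing off upward.

```bash
python3 -m handwheel '[[0,0,0,-0.003,0,0,0],[0,0,0,-0.003,0,0,1],[0,0,0,-0.003,0,0,1],[0,0,0,-0.003,0,0,1],[0,0,0,-0.003,0,0,1],[0,0,0,-0.003,0,0,1]]' 40;python3 -m handwheel '[[0,0,0,-0.15,0,0,1],[0,0,0,-0.3,0,0,1],[0,0,0,-0.4,0,0,1],[0,0,0,-0.4,0,0,1]]' 40
python3 - <<'E'
from h import *
go((584.8,-140,285),9.1)
im=camera("side")[:,:,::-1];cv2.imwrite("pics/s6full.png",im);crop(im,270,160,110,120,6,"pics/s6.png")
im=camera("top")[:,:,::-1];cv2.imwrite("pics/t6.png",im)
print(calibration("wrist"));cv2.imwrite("pics/w6.png",camera("wrist")[:,:,::-1])
E
```

```text
clock: 10.25
eef_pos: [585.1, -67.2, 166.0]
eef_rot: [1.156, 1.567, -0.254]
wrist_force: [-0.4, 0.2, -0.5]
finger_gap: 84.1
clock: 10.75
eef_pos: [585.3, -67.2, 288.3]
eef_rot: [1.195, 1.563, -0.216]
wrist_force: [-0.3, 0.4, 0.4]
finger_gap: 93.9
10.75 pos [585.3 -67.2 288.3] y [0.987 0.16  0.007] turn [ 0.0004  0.0009 -0.0022] shift [ 0.0114 -0.0404  0.2392] F [-0.3  0.4  0.4] gap 93.9
{'fov_y': 60.38586138508729, 'cx': 323.3355471013949, 'cy': 232.8599894703922, 'position': array([573.12365121,   0.72039245, 456.83720459]), 'attitude': array([ 2.89511374, -0.00289896,  0.16063636])}
```

View pics/s6.png

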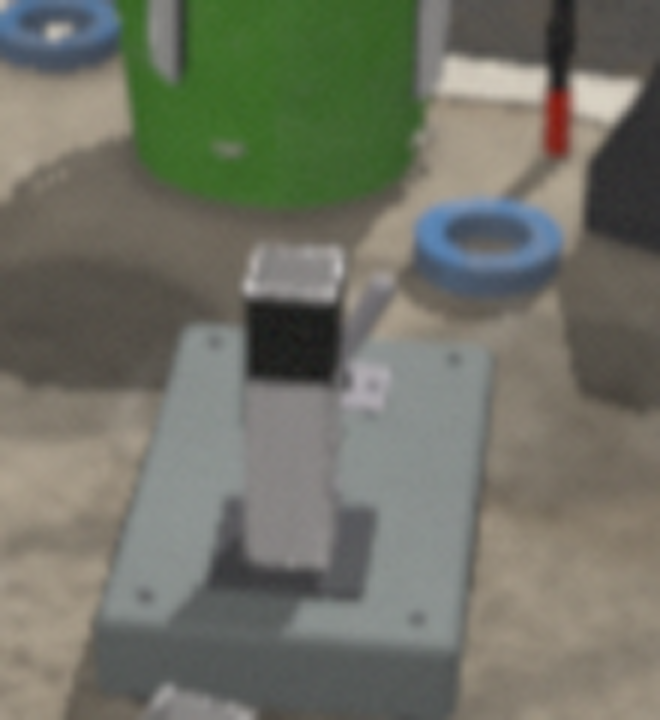

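View pics/w6.png

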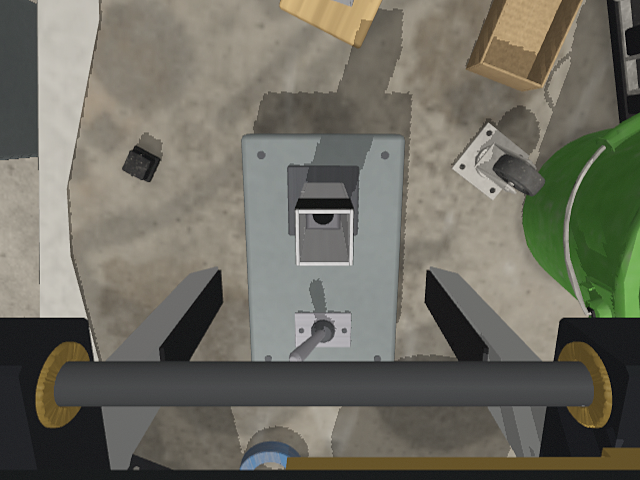

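The tube stands alone, square on the collar, with its rim at (245–342, 245–300) in the side crop. The toggle leans left (towards the robot) at (305,345) in the wrist view. Next, closing the fingers and moving in front of the toggle.

Run:
```python
from h import *
go((539.8,-216.3,260),9.1)
```

```text
10.9 pos [584.4 -67.1 284.7] y [0.987 0.16  0.001] turn [ 0.0004  0.0002 -0.0004] shift [ 0.0823 -0.2262  0.4673] F [-0.2  0.5 -0.6] gap 94.0
```

```bash
python3 -m handwheel '[[0,0,0,0,-0.07,0.15,0],[0,0,0,0,-0.14,0.3,0],[0,0,0,0.05,-0.2,0.42,0],[0,0,0,0.082,-0.226,0.467,0],[0,0,0,0.082,-0.226,0.467,0],[0,0,0,0.082,-0.226,0.467,0],[0,0,0,0.082,-0.226,0.467,0]]' 20
python3 - <<'E'
from h import *
go((539.8,-216.3,98),9.1)
c=calibration("wrist");cv2.imwrite("pics/w7.png",camera("wrist")[:,:,::-1])
im=camera("side")[:,:,::-1];crop(im,270,130,120,120,6,"pics/s7.png")
s=np.sin(np.radians(9.1));k=np.cos(np.radians(9.1))
P=[(584.8+a*k+140*s,-67.3+a*s-140*k,z) for a,z in((0,55),(-26,109))]
for q in P:print(proj(c,q),proj(calibration("side"),q))
E
```

```text
clock: 11.78
eef_pos: [540.4, -215.2, 260.5]
eef_rot: [1.05, 1.569, -0.359]
wrist_force: [0.3, 0.3, 0.0]
finger_gap: 27.6
11.775 pos [ 540.4 -215.2  260.5] y [0.987 0.161 0.002] turn [ 0.0009  0.0003 -0.0006] shift [ 0.5418 -0.0034  0.0027] F [0.3 0.3 0. ] gap 27.6
(np.float64(395.09874824195737), np.float64(206.8024529553702)) (np.float64(323.87506592120474), np.float64(222.52014584144553))
(np.float64(374.2182665091858), np.float64(219.02346167095615)) (np.float64(333.21394521140076), np.float64(207.20105190432707))
```

View pics/w7.png

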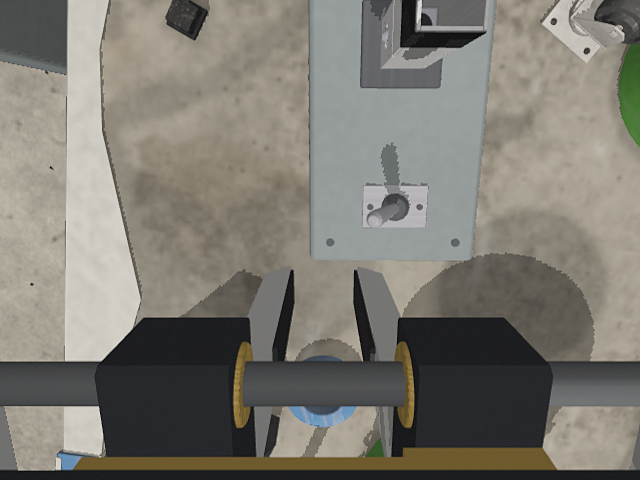

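View pics/s7.png

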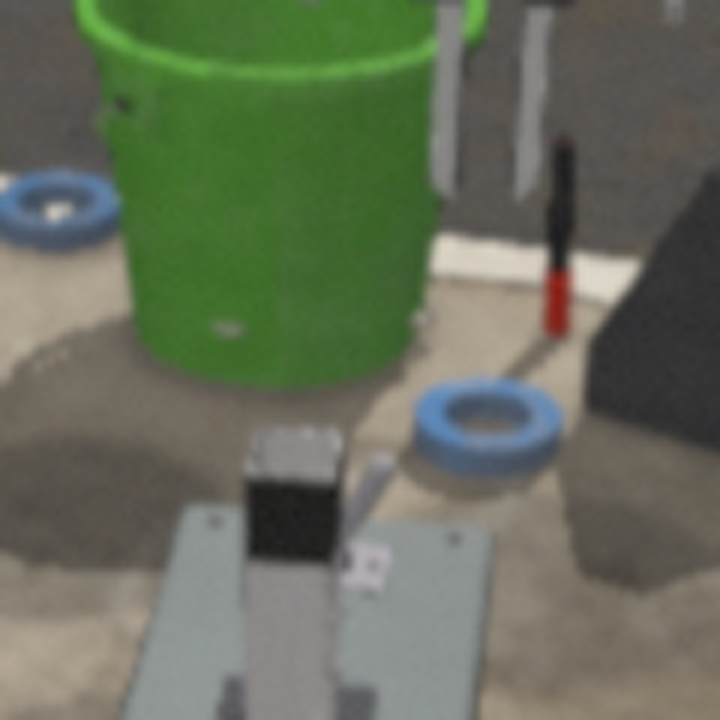

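The wrist view confirms my toggle estimates: the pivot is at (395,207) and the tip at (374,219). It also shows the tube's −x face near (390,40), so I'll check the button there.

Run:
```python
from h import *
im=cv2.imread("pics/w7.png");crop(im,350,0,140,95,5.5,"pics/w7c.png")
```

```text
(no output)
```

View pics/w7c.png

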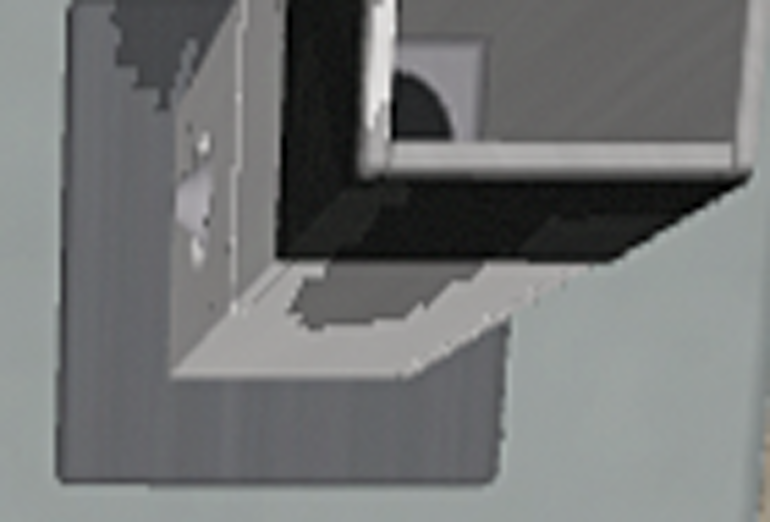

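The crop shows the button's cone in the hole at (195,205) and the tube flush on the collar. Next, descending with closed fingers and pushing the toggle over.

```bash
python3 -m handwheel '[[0,0,0,0,-0.003,0.003,0],[0,0,0,0.1,-0.003,0.003,0],[0,0,0,0.2,-0.003,0.003,0],[0,0,0,0.35,-0.003,0.003,0],[0,0,0,0.48,-0.003,0.003,0],[0,0,0,0.54,-0.003,0.003,0],[0,0,0,0.54,-0.003,0.003,0],[0,0,0,0.54,-0.003,0.003,0]]' 20
python3 - <<'E'
from h import *
go((600,-206.6,98),9.1)
cv2.imwrite("pics/w8.png",camera("wrist")[:,:,::-1])
E
```

```text
clock: 12.88
eef_pos: [540.5, -217.0, 100.1]
eef_rot: [0.994, 1.566, -0.416]
wrist_force: [-1.2, 0.6, -0.0]
finger_gap: 0.5
12.875 pos [ 540.5 -217.   100.1] y [0.987 0.161 0.004] turn [ 0.0008  0.0008 -0.0012] shift [ 0.0077  0.2012 -0.0023] F [-1.2  0.6 -0. ] gap 0.5
```

View pics/w8.png

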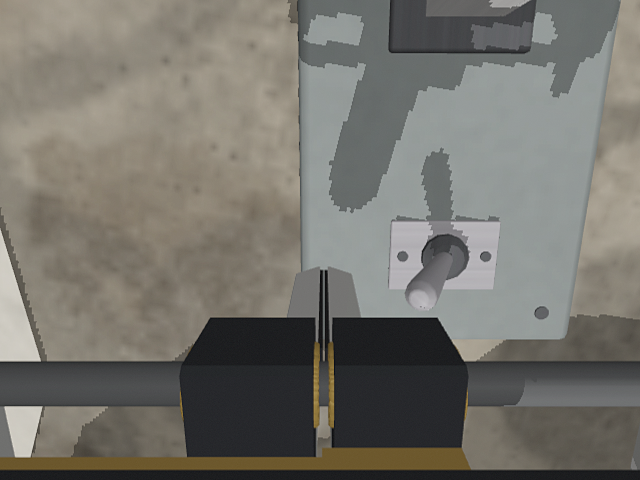

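```bash
python3 -m handwheel '[[0,0,0,0.007,0.04,-0.002,0],[0,0,0,0.007,0.08,-0.002,0],[0,0,0,0.007,0.11,-0.002,0],[0,0,0,0.007,0.14,-0.002,0],[0,0,0,0.007,0.17,-0.002,0],[0,0,0,0.007,0.2,-0.002,0],[0,0,0,0.007,0.2,-0.002,0]]' 20
python3 - <<'E'
from h import *
go((540,-216.3,98),9.1)
cv2.imwrite("pics/w9.png",camera("wrist")[:,:,::-1])
im=camera("side")[:,:,::-1];crop(im,270,130,120,120,6,"pics/s9.png")
E
```

```text
clock: 13.8
eef_pos: [600.1, -206.6, 98.0]
eef_rot: [1.009, 1.566, -0.401]
wrist_force: [-0.3, 0.4, 0.2]
finger_gap: 0.7
13.8 pos [ 600.1 -206.6   98. ] y [0.987 0.161 0.004] turn [ 0.0009  0.0008 -0.0012] shift [-6.000e-04 -2.028e-01 -2.000e-04] F [-0.3  0.4  0.2] gap 0.7
```

View pics/w9.png

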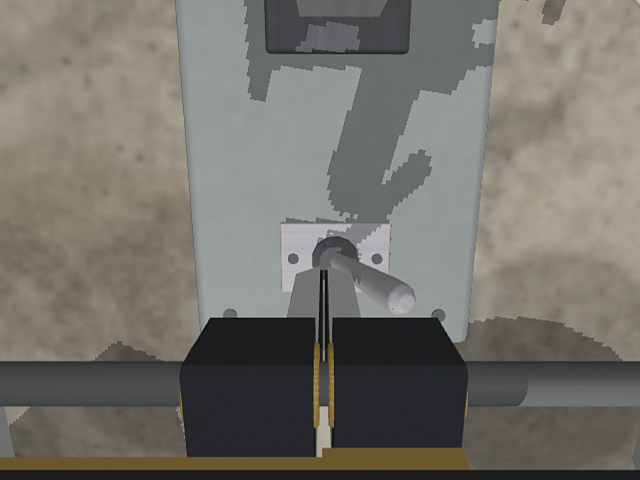

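The toggle has snapped over to the far side: its tip is now at (400,297), right of the fingers. Withdrawing back and up.

```bash
python3 -m handwheel '[[0,0,0,0,-0.05,0,0],[0,0,0,0,-0.1,0,0],[0,0,0,-0.15,-0.12,0,0],[0,0,0,-0.35,-0.12,0,0],[0,0,0,-0.55,-0.12,0,0],[0,0,0,-0.65,-0.12,0,0],[0,0,0,-0.65,-0.12,0,0],[0,0,0,-0.65,-0.12,0,0]]' 20
python3 - <<'E'
from h import *
go((540,-216.3,298),9.1)
w=camera("wrist")[:,:,::-1];t=camera("top")[:,:,::-1];s=camera("side")[:,:,::-1]
cv2.imwrite("pics/w10.png",w);cv2.imwrite("pics/t10.png",t);cv2.imwrite("pics/s10.png",s)
E
```

```text
clock: 14.9
eef_pos: [562.8, -212.1, 291.4]
eef_rot: [0.988, 1.569, -0.421]
wrist_force: [0.3, 0.5, -0.5]
finger_gap: 0.4
14.9 pos [ 562.8 -212.1  291.4] y [0.987 0.16  0.002] turn [ 0.0007  0.0004 -0.0006] shift [-0.022  -0.0771  0.0017] F [ 0.3  0.5 -0.5] gap 0.4
```

View pics/w10.png

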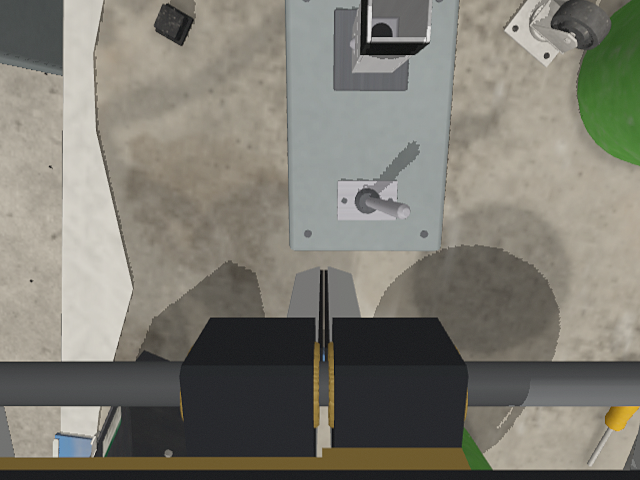

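View pics/s10.png

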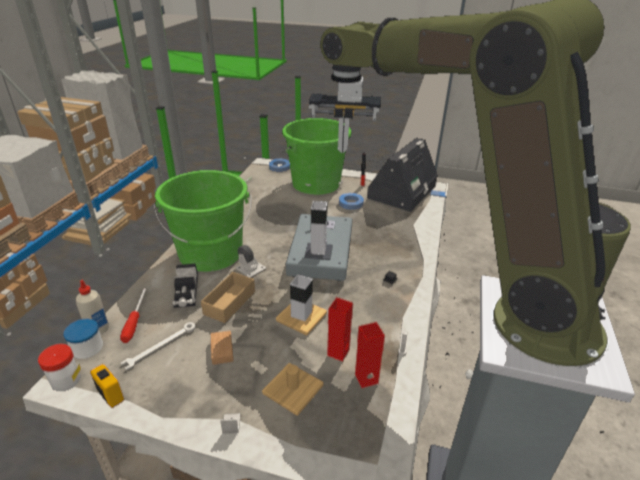

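The tube is seated, the toggle leans to the far side (tip at (402,211) in the wrist view), the short tube and the bystanders are unmoved, and the arm is clear. Handing in.

```bash
python3 -c "
from cell import order
print(order.sign_off())"
```

```text
the job is handed in; nothing more can be done
None
```

The longer tube is on the extractor stub with its hole towards the button, the toggle is flipped to the far side, and the job is handed in. It took about 15 s of the 58 s allowed. The sign-off reports no verdict.

**Tube:**
- I gripped it on the sleeve, turned it about 34° so the hole faced the button, and pressed it down onto the collar.
- At the seated height the wrist force went from about −2 N (tube weight) to +18 N, with 8 N sideways. That is well under the limits.
- After release, the wrist picture showed the button's cone in the hole and the tube flush on the collar.

**Toggle:** I pushed it over with closed fingers. The wrist picture shows the bat leaning away from the robot after the arm withdrew.

**Final check:** the wrist force was near zero with the arm clear of everything. By eye, the short tube, the bystanders and the red look-alikes have not moved in the side view. I did not measure their positions.

**Disagreements:**
- The fixed cameras and the wrist camera differed by a few millimetres on the tube's position and about 3° on its angle. I used the wrist values, and the tube went over the stub with no measurable side force.
- Neither the button's travel nor the toggle's angle can be read from the state, so both rest on the pictures.

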